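# Set the index plate to its mark and lock it with the pin

### The job

On the tilted dividing fixture, turn the round plate (it has a black handle) until the eye of its lug lines up with the eye of the fixed index arm underneath. Then take the tall, long-handled pin from the rack and push it fully home through both eyes, so that its collar sits on the lug, and let go. Leave the two shorter pins in the rack and do not knock over or shove away the spray can or the tape measure.

Things in the scene. Friction and masses are not known exactly. Their poses are not given: they have to be found in the camera images.
- index_plate (a joint): angle of the round plate (steel, 120 mm across, 14 mm thick) on its axis, which leans 35 degrees from vertical towards the fixture's front (the robot's side). 0 = lug uphill, straight away from the fixture's front; grows counter-clockwise seen from above; stops at -0.5 and 3.3. Friction 0.12 N m: it stays where it is left. Its axis runs through plate_centre
- index_arm (a joint): angle of the index arm, same axis, zero and sense as index_plate; the arm is clamped and does not move (0 to 1.1). The eyes line up when index_plate = index_arm
- plate_centre (a point): centre of the plate's upper face; its z axis is the plate's axis (upward, towards the robot), its x axis points to the lug. A hub 38 mm wide rises 13 mm above the face
- lug_eye (a point): the reference mark: centre of the 12.5 mm hole, at the top face of the lug, a 30 mm wide, 10 mm thick tab on the plate's rim; 76 mm from the axis; z along the hole. The lug top lies 2 mm below the plate's face
- index_eye (a point): point on the axis of the 12.5 mm hole in the end of the index arm (12 mm thick steel bar under the plate), 76 mm from the plate's axis, taken level with the top face of the lug: lug_eye coincides with it when the eyes line up; z along the hole. The arm's own top face lies 16 mm lower. Nothing is below the hole for 40 mm
- handle_top (a point): centre of the top end of the plate's handle: a black round grip 20 mm across and 50 mm long that spins freely on its stud, parallel to the plate's axis, 48 mm from it, 2.2 rad clockwise from the lug seen from above; z along the handle; the grip's lower end is 50 mm below this point and 4 mm above the plate
- index_pin: the pin to use, the tallest in the rack. Origin: centre of its collar's underside; z along the pin to the handle. Collar 24 mm wide, 5 mm thick; black cylindrical handle 20 mm across from 5 to 55 mm above the origin; steel shank 10 mm thick, 52 mm long, the last 7 mm tapered to 4.4 mm. 0.11 kg, may vary by 30 percent
- short_pin: bystander: pin with a handle 20 mm across and only 27 mm high over its origin (collar underside), shank 26 mm: too short. Stays in the rack
- ball_pin: bystander: pin with a round knob 30 mm across, 38 mm high over its origin (collar underside), shank 34 mm: too short. Stays in the rack
- pin_rack: dark steel rack, fixed, 44 x 150 x 64 mm; origin under its centre, x across it, y along it. The pins hang upright by their collars in three 11.5 mm holes in its 10 mm top, at y = -50, 0 and 50 mm; any pin may be in any hole
- fixture: dividing fixture, fixed on the bench; base 130 x 110 x 12 mm, origin under its centre, x axis away from its front; the plate's axis leans towards its -x side. The plate's underside centre is 115 mm above the origin
- spray_can: bystander: spray can 53 mm across, 171 mm tall, standing loose in front, between rack and fixture; origin at the centre of its underside
- tape_measure: bystander: tape measure 97 x 78 x 38 mm, lying loose; origin at the centre of its underside
Mind the look-alikes: they are no part of the job. Leave any pink or yellow look-alike of the index_pin alone.

How it is judged:
By the outcome, as a careful person would: the job done as asked, in the order asked, and still so for the second after the job is handed in, with the robot touching nothing.
It also fails if it takes over 53 s, if anything falls off the work surface, if the arm or the gripper's body presses on something with over 40 N, if the wrist force passes 120 N, or if a joint passes its speed limit or range.

### The arm

A 6-joint arm with a two-finger parallel gripper is mounted at the origin on the work surface; the furniture and walls round the work are solid. World frame = base frame: x ahead of the robot, y to its left, z up, the work surface at z = 0. Lengths are in m, angles in rad, forces in N, time in s.
With the tool pointing down it reaches from about 0.225 to 0.875 m from the base axis. Payload 3.4 kg.
Tool frame: the origin (TCP) lies on the centre line of the jaws, within the pads' length; the fingertips stand 17 mm ahead of it and the grasp point (between the pads) lies 2 mm behind it; z points along the fingers, y is the line along which they close (so a half turn about z gives the same grasp; the last joint's range is limited). The gripper opens to 85 mm and grips with 20 to 120 N. Pads are 22 mm wide; open, the fingers measure 114 mm over their backs; the gripper's body (76 mm by 85 mm) begins 54 mm behind the grasp point. The pads swing forward as they close: fully open they stand 13 mm farther back than shut.
Start: joints at [1.076, 0.276, 1.505, -0, 1.361, -0.121], TCP at [0.21, 0.535, 0.248] pointing down, gripper open.
Joint ranges: [-2.89, 2.89], [-0.75, 2.08], [0.22, 2.7], [-1.18, 4.32], [0.11, 2.71], [-2.7, 2.7]. Speed limits (rad/s): [2.57, 2.57, 3.14, 3.14, 3.14, 3.14].

### API

Orientations are given as a unit quaternion [w, x, y, z].
In Python, from rig import manip gives the robot as it stands.
- The arm moves only by the tool move_arm, never from a script. Its argument "steps" is one flat list of numbers, 7 for each row, row after row: the turn, a rotation vector about the world's x, y, z normalised to -1 to 1, where 1 is 360 degrees, then the shift along the world's x, y, z normalised to -1 to 1, where 1 is 1 m, then the opening, from -1 (shut) to 1 (fully open). A call has exactly 10 rows; each row is the pose to reach, as a shift and turn from the pose commanded when the call began, turning the shorter way round; what a row does not reach only later rows make up. A row lasts 1/10 s, in which the tool goes at most 50 mm and 8.59 degrees, less where a joint would pass 70% of its speed; a pose out of reach is approached as far as the arm can. A call with a number of a shift or a turn outside -1 to 1 is refused whole. A call with a gripper value outside its range is refused whole. The fingers move at their own pace and stop on an object; "squeeze" is the grip in N (left out, the last holds). Time passes only in rows, so rows that repeat a pose let the fingers close, or fill a call up. It gives the time, the measured TCP pose, the force, the opening and the grip force at its end, in the units of the state.
- manip.get_state(): the state, without advancing time (a new reading comes with each control period).
- manip.get_image(name): name is "side" or "top"; returns a dict with "pixels" (400x640x3 uint8, blue, green, red), "fx", "fy", "cx", "cy" (pixels), "R" (3x3) and "t" (3): a world point X has camera coordinates R X + t. Camera axes: x right, y down, z forward; pixel columns grow to the right and rows downward; lengths in m; the calibration is good to about 2 mm. A picture is of the moment at which its call begins. There is no depth.
- manip.sign_off(): hands the job in; it is judged then, once.
The state is a dict: "clock": time; "qpos": joint angles; "qd": joint speeds; "effort": joint torques, N m; "position": TCP position; "ee_rot": TCP orientation; "contact_force": force on the tool from outside, world axes, zero at the start; "moment": the same for the moment, N m; "width": finger opening in m; "gripper_force": force on a finger pad.
Only numpy, scipy, OpenCV 4.12 (cv2) and the standard library are available. Lean on these libraries where they do the work, as an engineer would, in place of code of your own. Each camera call takes 0.05 s, during which the arm holds its last target. There are 200 camera calls.

## Working session

There is one attempt and no reset: what is moved stays moved. The work goes in short steps, Python scripts to look and compute and a tool call to move; the robot and the scene stay as the last step left them, time stands still between calls to the robot, and variables do not carry over. Pictures are saved under pics/ and viewed, at most 10 in all, crops included, and the job is handed in when it is done.

Besides the shell and the picture viewer there is one more tool, called as name(argument=value, ...), one argument or row to a line, values as JSON. move_arm: Moves the arm, as the interface text tells. Scaled input: -1 to 1 covers 1 m each way for a shift and 360 degrees each way for a turn. Its arguments: {"type":"object","properties":{"steps":{"type":"array"},"squeeze":{"type":"number"}},"required":["steps"]}

```bash
mkdir -p pics; ls
python3 - <<'E'
from rig import manip
import cv2,numpy as np
for n in("side","top"):
    im=manip.get_image(n); cv2.imwrite(f"pics/{n}0.png",im["pixels"]); np.savez(f"{n}0.npz",**im)
    print(n,im["fx"],im["fy"],im["cx"],im["cy"],np.round(im["R"],4).tolist(),np.round(im["t"],4), "cam",-np.array(im["R"]).T@im["t"])
s=manip.get_state(); print({k:np.round(v,4).tolist() for k,v in s.items()})
E
```

```text
pics
side 399.66663953183814 399.66663953183814 311.87884537474275 200.04500930329752 [[-0.9989, -0.0429, -0.0206], [-0.0048, 0.5205, -0.8539], [0.0474, -0.8528, -0.5201]] [0.4059 0.0749 1.1328] cam [0.35214319 0.94453931 0.66142269]
top 387.99742149418205 387.99742149418205 316.7471687994029 197.88785591579202 [[-0.0115, -0.9999, -0.0104], [-0.9994, 0.0119, -0.0319], [0.032, 0.01, -0.9994]] [0.05   0.3871 1.1023] cam [0.35216527 0.03442246 1.11452247]
{'clock': 0.1, 'qpos': [1.076, 0.2765, 1.506, 0.0, 1.3607, -0.121], 'qd': [-0.0003, -0.0021, -0.0031, 0.0001, -0.0004, 0.0024], 'effort': [0.0017, -41.7701, -24.6406, -0.0001, 0.0058, 0.0], 'position': [0.2097, 0.5349, 0.2475], 'ee_rot': [-0.0003, 0.1858, 0.9826, -0.0008], 'contact_force': [0.1727, -0.2745, 0.1707], 'moment': [-0.0128, -0.0196, -0.037], 'gripper_force': 0.0, 'width': 0.0854}
```

View pics/side0.png

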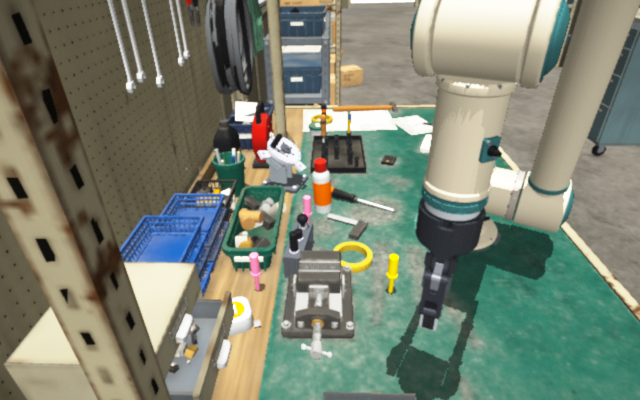

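View pics/top0.png

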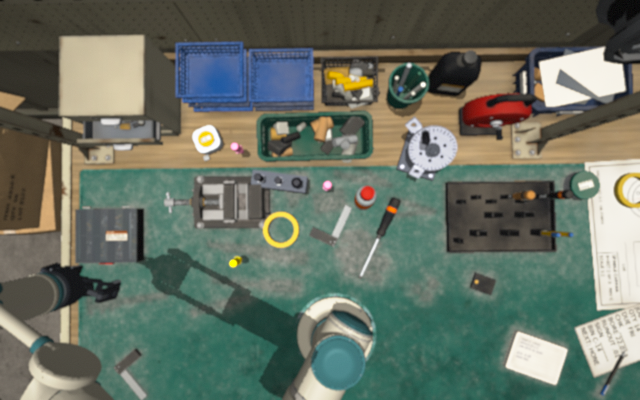

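The side view shows the rack at about (298,248) and the fixture at (283,165), with the spray can at (321,180). In the top view the rack is at (278,182), the fixture at (430,148), the can at (366,195) and the tape at (206,139). Pink look-alikes are at top (236,147) and (327,186), and a yellow one at (236,262). I'll check all of this in one close composite.

Run:
```python
import cv2,numpy as np
S=cv2.imread("pics/side0.png");T=cv2.imread("pics/top0.png")
def c(I,x,y,w,h): return cv2.resize(I[y:y+h,x:x+w],(400,300),interpolation=cv2.INTER_CUBIC)
o=np.vstack([np.hstack([c(S,270,200,80,60),c(T,240,150,80,60)]),np.hstack([c(S,245,125,80,60),c(T,385,115,80,60)])])
cv2.imwrite("pics/comp.png",o)
```

```text
(no output)
```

View pics/comp.png

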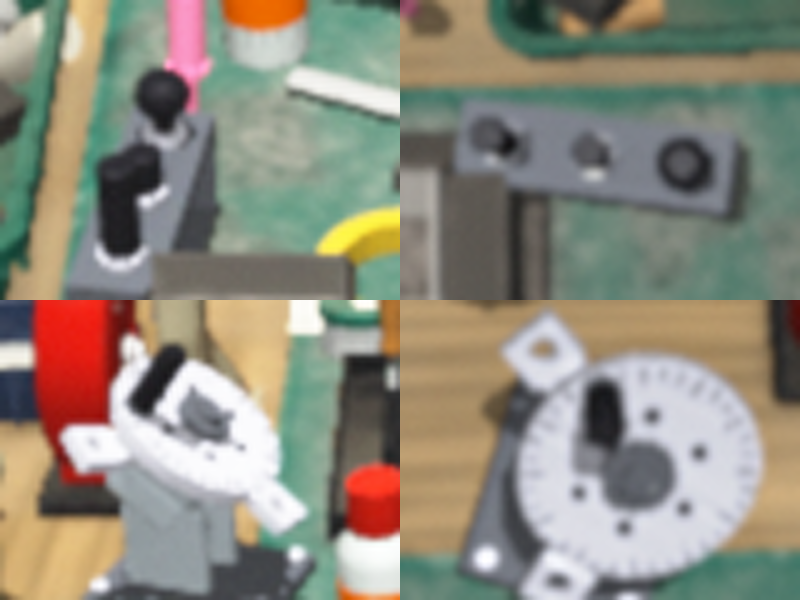

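The composite (5x scale) settles the identities. The tall black pin is at the +y end of the rack: side top (293,232), top view (257,177). The short pin is in the middle hole and the ball pin at the -y end. On the fixture, the index arm eye is the uphill one, at top (413.6,124) and side (264,153). The lug eye is the downhill one, at top (416.6,170.6) and side (300,165.6). The handle top is at top (423,147) and side (279,136).

Candidates for the tall pin:
- **Black tall pin:** (257,177), my choice.
- **Short pin:** (278,180).
- **Ball pin:** (297,183).
- **Pink look-alikes:** (236,147) and (327,186).
- **Yellow look-alike:** (236,262).

```bash
cat > h.py <<'E'
import numpy as np
from scipy.optimize import least_squares
C={n:dict(np.load(f"{n}0.npz")) for n in("side","top")}
def proj(n,X):
    c=C[n];p=c["R"]@X+c["t"];return np.array([c["fx"]*p[0]/p[2]+c["cx"],c["fy"]*p[1]/p[2]+c["cy"]])
def ray(n,u):
    c=C[n];d=c["R"].T@np.array([(u[0]-c["cx"])/c["fx"],(u[1]-c["cy"])/c["fy"],1]);return -c["R"].T@c["t"],d
def onz(n,u,z):
    o,d=ray(n,u);return o+d*(z-o[2])/d[2]
def tri(us,ut):
    return least_squares(lambda X:np.r_[proj("side",X)-us,proj("top",X)-ut],[.45,0,.1])
def frame(x,y,yaw):
    t=np.radians(35);cy,sy=np.cos(yaw),np.sin(yaw)
    F=np.array([[cy,-sy,0],[sy,cy,0],[0,0,1]])
    u=F@[np.cos(t),0,np.sin(t)]; a=F@[-np.sin(t),0,np.cos(t)]; v=np.cross(a,u)
    Cc=np.array([x,y,.115])+a*.014
    return Cc,u,v,a
def P(f,q,r,h): Cc,u,v,a=f; return Cc+r*(np.cos(q)*u+np.sin(q)*v)+h*a
E
cat > m.py <<'E'
from h import *
obs={"arm":((264.,153.),(413.6,124.2)),"lug":((300.,165.6),(416.6,170.6)),"hand":((279,136),(422.6,146.3)),"pin":((293,232.2),(257,176.6))}
for k,(s,t) in obs.items():
    r=tri(s,t);print(k,np.round(r.x,4),"res px",np.round(r.fun,1))
hub=(432.2,149.6)
def pts(p):
    f=frame(*p[:3]);return {"arm":P(f,p[4],.076,-.018),"lug":P(f,p[3],.076,-.002),"hand":P(f,p[3]-2.2,.048,.054),"hub":P(f,0,0,.013)}
def res(p):
    q=pts(p);e=[proj("top",q["hub"])-hub]
    for k in("arm","lug","hand"): e+=[proj("side",q[k])-obs[k][0],proj("top",q[k])-obs[k][1]]
    return np.concatenate(e)
r=least_squares(res,[.48,-.26,0,2.5,.7]);print("fit",np.round(r.x,4),"res",np.round(r.fun,1))
J=np.linalg.inv(r.jac.T@r.jac);print("sd@.5px",np.round(.5*np.sqrt(np.diag(J)),4))
np.save("fit.npy",r.x)
for k,X in pts(r.x).items():print(k,np.round(X,4))
p=onz("top",(257,176.6),.119);b=onz("top",(296.4,182.2),.102);print("pin",p,"side",onz("side",(293,232.2),.119),"ball",b,"d",np.linalg.norm((p-b)[:2]))
print("can",onz("top",(366.5,191),.171),"pink",onz("top",(327,186),.08))
E
python3 m.py
```

```text
arm [ 0.5661 -0.2036  0.1348] res px [-0.7 -0.1  0.1  0.6]
lug [ 0.4541 -0.2221  0.0812] res px [-0.3 -0.   0.   0.3]
hand [ 0.5065 -0.2107  0.1881] res px [ 2.3  0.2 -0.2 -1.7]
pin [0.4399 0.1976 0.1187] res px [-0.3 -0.   0.   0.4]
fit [ 0.5137 -0.2497 -0.2501  3.0183  0.9291] res [-1.   1.3 -1.3 -0.5 -0.9 -0.1  1.1 -0.3  0.7  2.   1.  -0.5  0.8 -3.6]
sd@.5px [0.0008 0.0011 0.039  0.0258 0.0388]
arm [ 0.5671 -0.2005  0.1378]
lug [ 0.4495 -0.2236  0.0816]
hand [ 0.5106 -0.2127  0.1895]
hub [ 0.4987 -0.2458  0.1371]
pin [0.44077473 0.19762948 0.119     ] side [0.43904836 0.19808232 0.119     ] ball [0.42632085 0.09728532 0.102     ] d 0.101379811302603
can [ 0.3977374  -0.07730984  0.171     ] pink [0.41676427 0.01701605 0.08      ]
```

The pin, arm and lug are consistent, but the handle reading isn't. I'll take a closer crop with the fit projected on it.

Run:
```python
import cv2,numpy as np
S=cv2.imread("pics/side0.png");T=cv2.imread("pics/top0.png")
def c(I,x,y,w,h):
    o=cv2.resize(I[y:y+h,x:x+w],(w*10,h*10),interpolation=cv2.INTER_CUBIC)
    for i in range(0,w,5):
        cv2.putText(o,str(x+i),(i*10,8),0,.3,(0,0,255)); cv2.line(o,(i*10+5,10),(i*10+5,14),(0,0,255))
    for i in range(0,h,5):
        cv2.putText(o,str(y+i),(0,i*10+8),0,.3,(0,0,255))
    return o
cv2.imwrite("pics/z.png",np.hstack([c(S,256,128,40,56)[:, :],c(T,403,118,40,56)]))
```

```text
(no output)
```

View pics/z.png

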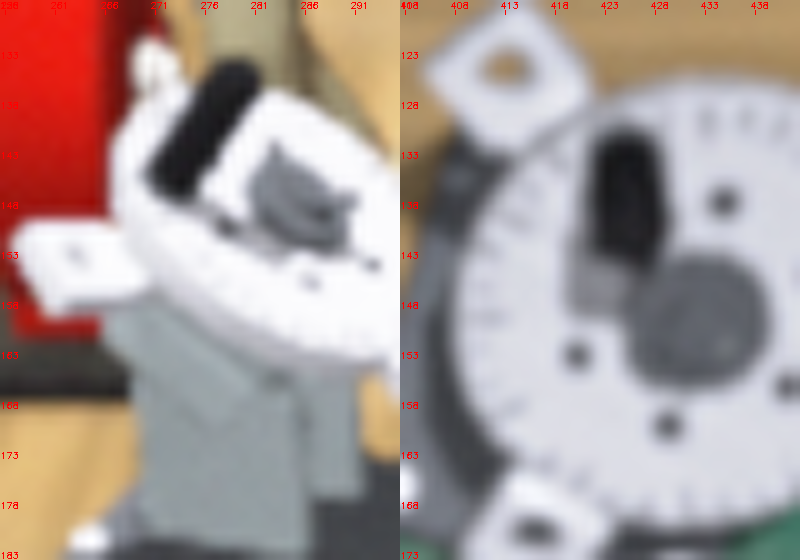

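The handle's top end is at the lower end of the black bar in the top view, about (425.5,141.3). The grey patch I used before is its shadow. The hub top centre is at about (432.2,150.5) and the arm eye at (413.3,124.1). Refitting with these.

```bash
sed -i 's/(422.6,146.3)/(425.5,141.3)/; s/(432.2,149.6)/(432.2,150.5)/; s/(264.,153.),(413.6,124.2)/(263.4,153.),(413.3,124.1)/; s/(416.6,170.6)/(416.2,170.5)/' m.py
cat >> m.py <<'E'
f=frame(*r.x[:3]);Cc,u,v,a=f
print("u",u,"v",v,"a",a)
# yaw-free check: direct tri vs model z
from scipy.spatial.transform import Rotation as Ro
s0=Ro.from_quat([0.1858,0.9826,-0.0008,-0.0003]);print("tool0",s0.as_matrix().round(3).tolist())
E
python3 m.py
```

```text
arm [ 0.5669 -0.2027  0.1351] res px [-0.4 -0.1  0.   0.3]
lug [ 0.4542 -0.2209  0.0818] res px [-0.4 -0.   0.   0.3]
hand [ 0.5147 -0.2189  0.1855] res px [-0. -0.  0.  0.]
pin [0.4399 0.1976 0.1187] res px [-0.3 -0.   0.   0.4]
fit [ 0.5141 -0.2537 -0.3395  3.0034  1.0408] res [ 0.   0.  -0.6  0.3  0.   0.1 -0.   0.   0.   0.8 -0.1 -1.1 -0.2 -0.3]
sd@.5px [0.0008 0.001  0.0382 0.0254 0.0371]
arm [ 0.5678 -0.2031  0.1338]
lug [ 0.453  -0.221   0.0817]
hand [ 0.5146 -0.2172  0.1898]
hub [ 0.4995 -0.2485  0.1371]
pin [0.44077473 0.19762948 0.119     ] side [0.43904836 0.19808232 0.119     ] ball [0.42632085 0.09728532 0.102     ] d 0.101379811302603
can [ 0.3977374  -0.07730984  0.171     ] pink [0.41676427 0.01701605 0.08      ]
u [ 0.77240372 -0.27276835  0.57357644] v [0.33298867 0.94293083 0.        ] a [-0.5408429   0.19099445  0.81915204]
tool0 [[-0.931, 0.365, -0.001], [0.365, 0.931, -0.001], [0.0, -0.002, -1.0]]
```

```bash
cat > p.py <<'E'
from h import *
from rig import manip
from scipy.spatial.transform import Rotation as Ro
fit=np.load("fit.npy");f=frame(*fit[:3]);Cc,u,v,a=f
Rt=Ro.from_matrix(np.c_[np.cross(v,-a),v,-a])   # tool x,y,z
Rd=Ro.from_matrix(np.c_[np.cross(v,[0,0,-1]),v,[0,0,-1]])
def st(pr=True):
    s=manip.get_state();q=s["ee_rot"];R=Ro.from_quat([q[1],q[2],q[3],q[0]])
    if pr:print("t",s["clock"],"pos",np.round(s["position"],4),"F",np.round(s["contact_force"],1),"w",round(s["width"],4),"g",s["gripper_force"],"q",np.round(s["qpos"],2))
    return np.array(s["position"]),R
def go(label,X,R):
    p,R0=st(False);print(label,"abs",np.round(X,4),"turn",np.round((R*R0.inv()).as_rotvec()/(2*np.pi),4),"shift",np.round(X-p,4))
E
python3 - <<'E'
from p import *
b1=onz("side",(264.4,181.2),.015);b2=onz("side",(304,175.2),.015);d=b1-b2;print("base yaw",np.arctan2(d[1],d[0]),b1,b2)
st()
qh=fit[3]-2.2
print("tri-check r,h",[ (np.hypot((X-Cc)@u,(X-Cc)@v).round(4),((X-Cc)@a).round(4),np.arctan2((X-Cc)@v,(X-Cc)@u).round(3)) for X in (np.array([.5669,-.2027,.1351]),np.array([.4542,-.2209,.0818]),np.array([.5147,-.2189,.1855]))])
go("approach",P(f,qh,.048,.115),Rt); go("grasp",P(f,qh,.048,.032),Rt)
E
```

```text
base yaw 0.32223332420154543 [ 0.57728849 -0.23660019  0.015     ] [ 0.44547419 -0.280609    0.015     ]
t 0.1 pos [0.2097 0.5349 0.2475] F [ 0.2 -0.3  0.2] w 0.0854 g 0.0 q [ 1.08  0.28  1.51  0.    1.36 -0.12]
tri-check r,h [(np.float64(0.076), np.float64(-0.0163), np.float64(1.041)), (np.float64(0.0751), np.float64(-0.0025), np.float64(2.995)), (np.float64(0.0455), np.float64(0.0501), np.float64(0.81))]
approach abs [ 0.4816 -0.2055  0.2398] turn [-0.0337 -0.0912  0.0054] shift [ 0.2719 -0.7404 -0.0078]
grasp abs [ 0.5265 -0.2214  0.1718] turn [-0.0337 -0.0912  0.0054] shift [ 0.3167 -0.7563 -0.0757]
```

move_arm(
  steps=[-0.034, -0.091, 0.005, 0.24, -0.7, 0.06, 0.1, -0.034, -0.091, 0.005, 0.24, -0.7, 0.06, 0.1, -0.034, -0.091, 0.005, 0.24, -0.7, 0.06, 0.1, -0.034, -0.091, 0.005, 0.24, -0.7, 0.06, 0.1, -0.034, -0.091, 0.005, 0.24, -0.7, 0.06, 0.1, -0.034, -0.091, 0.005, 0.24, -0.7, 0.06, 0.1, -0.034, -0.091, 0.005, 0.24, -0.7, 0.06, 0.1, -0.034, -0.091, 0.005, 0.24, -0.7, 0.06, 0.1, -0.034, -0.091, 0.005, 0.24, -0.7, 0.06, 0.1, -0.034, -0.091, 0.005, 0.24, -0.7, 0.06, 0.1],
  squeeze=25,
)

```text
clock: 1.1
position: [0.3674, 0.074, 0.2874]
ee_rot: [0.295, 0.161, 0.94, -0.051]
contact_force: [0.7, 1.2, 1.0]
width: 0.047
gripper_force: 0.0
```

Run:
```python
from p import *
st();qh=fit[3]-2.2
go("approach",P(f,qh,.048,.115),Rt); go("grasp",P(f,qh,.048,.032),Rt)
```

```text
t 1.1 pos [0.3674 0.074  0.2874] F [0.7 1.2 1. ] w 0.047 g 0.0 q [ 0.35 -0.28  2.12 -0.5   0.87 -0.64]
approach abs [ 0.4816 -0.2055  0.2398] turn [-0.0001 -0.0003  0.0001] shift [ 0.1142 -0.2796 -0.0476]
grasp abs [ 0.5265 -0.2214  0.1718] turn [-0.0001 -0.0003  0.0001] shift [ 0.1591 -0.2954 -0.1156]
```

move_arm(
  steps=[0, 0, 0, 0.06, -0.15, 0.0, 0.1, 0, 0, 0, 0.1, -0.24, -0.02, 0.1, 0, 0, 0, 0.11, -0.27, -0.04, 0.1, 0, 0, 0, 0.11, -0.27, -0.04, 0.1, 0, 0, 0, 0.11, -0.27, -0.04, 0.1, 0, 0, 0, 0.11, -0.27, -0.04, 0.1, 0, 0, 0, 0.11, -0.27, -0.04, 0.1, 0, 0, 0, 0.11, -0.27, -0.04, 0.1, 0, 0, 0, 0.11, -0.27, -0.04, 0.1, 0, 0, 0, 0.11, -0.27, -0.04, 0.1],
)

```text
clock: 2.1
position: [0.4772, -0.193, 0.2465]
ee_rot: [0.294, 0.162, 0.941, -0.05]
contact_force: [0.5, 0.1, -0.0]
width: 0.047
gripper_force: 0.0
```

Run:
```python
from p import *
import cv2
st();qh=fit[3]-2.2
go("grasp",P(f,qh,.048,.032),Rt)
T=manip.get_image("top")["pixels"];S=manip.get_image("side")["pixels"]
c=lambda I,x,y:cv2.resize(I[y:y+75,x:x+100],(400,300),interpolation=cv2.INTER_CUBIC)
cv2.imwrite("pics/a.png",np.hstack([c(S,240,100),c(T,370,100)]))
```

```text
t 2.1 pos [ 0.4772 -0.193   0.2465] F [ 0.5  0.1 -0. ] w 0.047 g 0.0 q [-0.63 -0.07  2.08  0.31  0.57 -2.08]
grasp abs [ 0.5265 -0.2214  0.1718] turn [-0.0004 -0.0007  0.0001] shift [ 0.0493 -0.0283 -0.0747]
```

View pics/a.png

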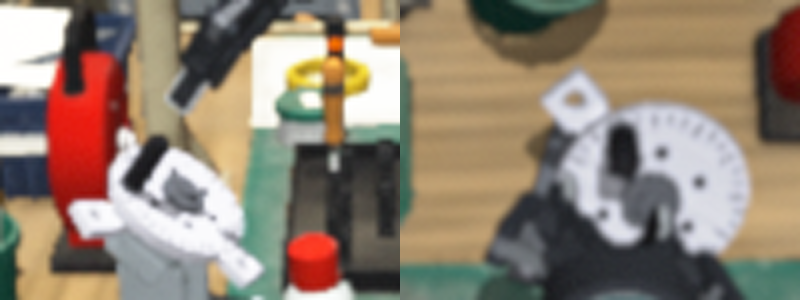

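The tool is parallel to the black handle in both views, with the fingertips just above and in front of it and nothing in the way. Descending along the axis and gripping.

move_arm(
  steps=[0, 0, 0, 0.0044, -0.0125, -0.0067, 0.1, 0, 0, 0, 0.0044, -0.0125, -0.0067, 0.1, 0, 0, 0, 0.016, -0.0165, -0.024, 0.1, 0, 0, 0, 0.03, -0.0215, -0.046, 0.1, 0, 0, 0, 0.042, -0.0257, -0.064, 0.1, 0, 0, 0, 0.0493, -0.0283, -0.0747, 0.1, 0, 0, 0, 0.0493, -0.0283, -0.0747, 0.1, 0, 0, 0, 0.0493, -0.0283, -0.0747, -1, 0, 0, 0, 0.0493, -0.0283, -0.0747, -1, 0, 0, 0, 0.0493, -0.0283, -0.0747, -1],
  squeeze=25,
)

```text
clock: 3.2
position: [0.5271, -0.2226, 0.1737]
ee_rot: [0.296, 0.162, 0.94, -0.051]
contact_force: [-2.7, -0.6, 2.8]
width: 0.0191
gripper_force: 25.6
```

Run:
```python
from p import *
import cv2
p,R=st()
r=p-Cc; print("r",np.hypot(r@u,r@v),"h",r@a,"ang",np.arctan2(r@v,r@u))
q0=fit[3]-2.2
for k in range(1,11):
    print(k,np.round(P(f,q0-(fit[3]-fit[4])*k/20,.048,0)-P(f,q0,.048,0),4),np.round(P(f,q0-(fit[3]-fit[4])*(k+10)/20,.048,0)-P(f,q0-(fit[3]-fit[4])/2,.048,0),4))
```

```text
t 3.2 pos [ 0.5271 -0.2226  0.1737] F [-2.7 -0.6  2.8] w 0.0191 g 25.6073267640204 q [-0.62  0.11  2.11  0.46  0.36 -2.23]
r 0.04866998278713657 h 0.032952465214047634 ang 0.7618550133799649
1 [ 0.0013 -0.0041  0.0018] [-0.0023 -0.004  -0.0006]
2 [ 0.0023 -0.0084  0.0035] [-0.005  -0.0078 -0.0015]
3 [ 0.0029 -0.0129  0.0049] [-0.0079 -0.0114 -0.0026]
4 [ 0.0031 -0.0174  0.0061] [-0.0111 -0.0146 -0.0039]
5 [ 0.003  -0.022   0.0071] [-0.0145 -0.0174 -0.0055]
6 [ 0.0024 -0.0266  0.0078] [-0.018  -0.0199 -0.0073]
7 [ 0.0014 -0.0312  0.0082] [-0.0218 -0.022  -0.0092]
8 [ 0.0001 -0.0357  0.0084] [-0.0256 -0.0237 -0.0114]
9 [-0.0016 -0.0401  0.0083] [-0.0295 -0.025  -0.0137]
10 [-0.0036 -0.0444  0.008 ] [-0.0335 -0.0258 -0.0161]
```

move_arm(
  steps=[0, 0, 0, 0.0013, -0.0041, 0.0018, -1, 0, 0, 0, 0.0023, -0.0084, 0.0035, -1, 0, 0, 0, 0.0029, -0.0129, 0.0049, -1, 0, 0, 0, 0.0031, -0.0174, 0.0061, -1, 0, 0, 0, 0.003, -0.022, 0.0071, -1, 0, 0, 0, 0.0024, -0.0266, 0.0078, -1, 0, 0, 0, 0.0014, -0.0312, 0.0082, -1, 0, 0, 0, 0.0001, -0.0357, 0.0084, -1, 0, 0, 0, -0.0016, -0.0401, 0.0083, -1, 0, 0, 0, -0.0036, -0.0444, 0.008, -1],
)

```text
clock: 4.2
position: [0.5237, -0.2666, 0.1811]
ee_rot: [0.295, 0.162, 0.94, -0.05]
contact_force: [-2.4, 5.5, 4.0]
width: 0.0191
gripper_force: 26.0
```

Run:
```python
from p import *
p,R=st()
r=p-Cc; print("r",np.hypot(r@u,r@v),"h",r@a,"ang",np.arctan2(r@v,r@u))
go("end",P(f,fit[4]-2.2,.048,.033),Rt)
```

```text
t 4.2 pos [ 0.5237 -0.2666  0.1811] F [-2.4  5.5  4. ] w 0.0191 g 25.956398343623732 q [-0.72  0.13  2.07  0.53  0.43 -2.38]
r 0.04965991637116799 h 0.032531902934750716 ang -0.18302162188506502
end abs [ 0.4889 -0.2914  0.1645] turn [-0.0003 -0.0004  0.0001] shift [-0.0348 -0.0248 -0.0166]
```

move_arm(
  steps=[0, 0, 0, -0.0023, -0.004, -0.0006, -1, 0, 0, 0, -0.005, -0.0078, -0.0015, -1, 0, 0, 0, -0.0079, -0.0114, -0.0026, -1, 0, 0, 0, -0.0111, -0.0146, -0.0039, -1, 0, 0, 0, -0.0145, -0.0174, -0.0055, -1, 0, 0, 0, -0.018, -0.0199, -0.0073, -1, 0, 0, 0, -0.0218, -0.022, -0.0092, -1, 0, 0, 0, -0.0256, -0.0237, -0.0114, -1, 0, 0, 0, -0.0305, -0.025, -0.0142, -1, 0, 0, 0, -0.0347, -0.0258, -0.0166, -1],
)

```text
clock: 5.2
position: [0.489, -0.2928, 0.164]
ee_rot: [0.295, 0.162, 0.94, -0.05]
contact_force: [2.2, 4.4, 2.0]
width: 0.019
gripper_force: 25.6
```

Run:
```python
from p import *
import cv2
p,R=st()
r=p-Cc; print("r",np.hypot(r@u,r@v),"h",r@a,"ang",np.arctan2(r@v,r@u))
print("lug->",P(f,fit[4],.076,-.002), [proj(n,P(f,fit[4],.076,-.002)) for n in("side","top")],[proj(n,P(f,fit[4],.076,-.018)) for n in("side","top")])
T=manip.get_image("top")["pixels"];S=manip.get_image("side")["pixels"]
cv2.imwrite("pics/T1.png",T);cv2.imwrite("pics/S1.png",S)
def c(I,x,y,w=40,h=40):
    o=cv2.resize(I[y:y+h,x:x+w],(w*10,h*10),interpolation=cv2.INTER_CUBIC)
    for i in range(0,w,5): cv2.putText(o,str(x+i),(i*10,8),0,.3,(0,0,255))
    for i in range(0,h,5): cv2.putText(o,str(y+i),(0,i*10+8),0,.3,(0,0,255))
    return o
cv2.imwrite("pics/b.png",np.hstack([c(S,248,128),c(T,400,108)]))
```

```text
t 5.2 pos [ 0.489  -0.2928  0.164 ] F [2.2 4.4 2. ] w 0.019 g 25.64115783938405 q [-0.83  0.13  2.12  0.7   0.43 -2.63]
r 0.04925730051558903 h 0.03225015237815544 ang -1.1673382602166902
lug-> [ 0.55914587 -0.20000776  0.14686495] [array([264.99976159, 149.8865321 ]), array([413.41978446, 126.49294268])] [array([262.75693263, 153.30111304]), array([413.32764088, 124.20357043])]
```

View pics/b.png

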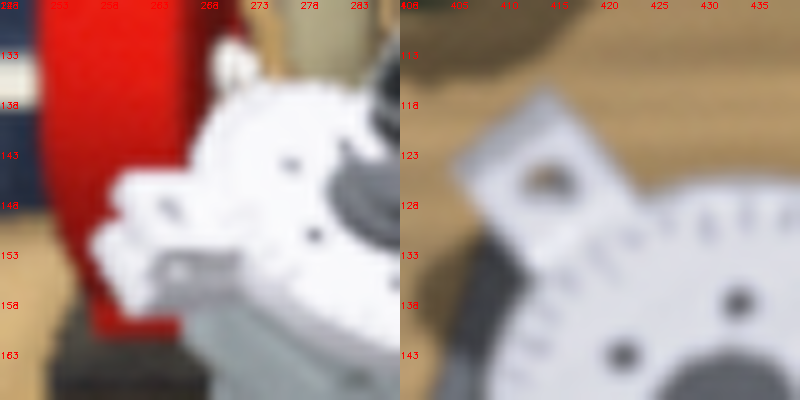

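The lug now sits over the arm. Its eye reads about top (414.5,125.7) and side (264.5,148.3), which is a millimetre or two off the prediction. I'll get sub-pixel centroids of the eyes before and after the turn.

```bash
cat > c.py <<'E'
from p import *
import cv2
def cen(img,u,r=4):
    I=cv2.imread(img)[:,:,0].astype(float) if isinstance(img,str) else img[:,:,0].astype(float)
    Y,X=np.mgrid[:400,:640];c=np.array(u,float)
    for _ in range(10):
        m=np.hypot(X-c[0],Y-c[1])<r
        w=np.clip(np.percentile(I[m],75)-8-I,0,None)*m
        c=np.array([(w*X).sum(),(w*Y).sum()])/w.sum()
    return c
def show(k,s,t):
    r=tri(s,t);d=r.x-Cc;print(k,"px",np.round(s,2),np.round(t,2),"X",np.round(r.x,4),"r,h,ang",np.hypot(d@u,d@v).round(4),(d@a).round(4),np.arctan2(d@v,d@u).round(3),"res",np.round(r.fun,1))
E
python3 - <<'E'
from c import *
show("arm0",cen("pics/side0.png",(263.4,153),3),cen("pics/top0.png",(413.3,124.1)))
show("lug0",cen("pics/side0.png",(300,165.6),3),cen("pics/top0.png",(416.2,170.5)))
show("lug1",cen("pics/S1.png",(264.5,148.3),3),cen("pics/T1.png",(414.5,125.7)))
E
```

```text
arm0 px [263.17 153.09] [413.3  124.34] X [ 0.5669 -0.2028  0.1347] r,h,ang 0.0758 -0.0167 1.043 res [-0.2 -0.   0.   0.1]
lug0 px [295.12 175.83] [416.08 170.86] X [ 0.4638 -0.2311  0.0382] r,h,ang 0.0892 -0.0454 3.091 res [ 2.3  0.1 -0.1 -1.9]
lug1 px [264.53 148.43] [414.5  125.64] X [ 0.5604 -0.2017  0.151 ] r,h,ang 0.077 0.0004 0.99 res [ 0.  0. -0. -0.]
```

Both views show the lug about 0.045 rad too far clockwise, so I'll nudge the handle back about 2 mm.

move_arm(
  steps=[0, 0, 0, 0.0008, 0.0001, 0.0005, -1, 0, 0, 0, 0.0018, 0.0003, 0.0011, -1, 0, 0, 0, 0.0018, 0.0003, 0.0011, -1, 0, 0, 0, 0.0018, 0.0003, 0.0011, -1, 0, 0, 0, 0.0018, 0.0003, 0.0011, -1, 0, 0, 0, 0.0018, 0.0003, 0.0011, -1, 0, 0, 0, 0.0018, 0.0003, 0.0011, -1, 0, 0, 0, 0.0018, 0.0003, 0.0011, -1, 0, 0, 0, 0.0018, 0.0003, 0.0011, -1, 0, 0, 0, 0.0018, 0.0003, 0.0011, -1],
)

```text
clock: 6.3
position: [0.49, -0.2926, 0.1646]
ee_rot: [0.294, 0.162, 0.941, -0.051]
contact_force: [-5.8, 2.7, 4.3]
width: 0.0194
gripper_force: 26.1
```

Run:
```python
from c import *
p,R=st();r=p-Cc; print("ang",np.arctan2(r@v,r@u))
T=manip.get_image("top")["pixels"];S=manip.get_image("side")["pixels"]
cv2.imwrite("pics/T2.png",T);cv2.imwrite("pics/S2.png",S)
show("lug2",cen(S,(264.5,148.3),3),cen(T,(414.2,126)))
c=lambda I,x,y:cv2.resize(I[y:y+25,x:x+25],(400,400),interpolation=cv2.INTER_CUBIC)
cv2.imwrite("pics/d.png",np.hstack([c(S,254,138),c(T,402,114)]))
```

```text
t 6.3 pos [ 0.49   -0.2926  0.1646] F [-5.8  2.7  4.3] w 0.0194 g 26.14542858529603 q [-0.82  0.13  2.12  0.69  0.43 -2.62]
ang -1.143172146954803c.py:9: RuntimeWarning: invalid value encountered in divide
  c=np.array([(w*X).sum(),(w*Y).sum()])/w.sum()
Traceback (most recent call last):
  File "c.py", line 8, in cen
    w=np.clip(np.percentile(I[m],75)-8-I,0,None)*m
              ~~~~~~~~~~~~~^^^^^^^^^
IndexError: index -1 is out of bounds for axis 0 with size 0
```

```bash
sed -i 's/np.percentile(I\[m\],75)-8/np.percentile(I[m],80)-2/' c.py
python3 - <<'E'
from c import *
S1,S2,T1,T2=[cv2.imread(f"pics/{n}.png") for n in("S1","S2","T1","T2")]
print(S2[143:156,257:272,0])
show("arm0",cen("pics/side0.png",(263.4,153),3),cen("pics/top0.png",(413.3,124.1)))
show("lug1",cen(S1,(264.5,148.3),3),cen(T1,(414.5,125.7)))
show("lug2",cen(S2,(264.8,148.9),3),cen(T2,(414.2,126)))
c=lambda I,x,y:cv2.resize(I[y:y+25,x:x+25],(400,400),interpolation=cv2.INTER_CUBIC)
cv2.imwrite("pics/d.png",np.hstack([c(S2,254,138),c(T2,402,114)]))
E
```

```text
[[ 17  14  16  18  17  16  18  16  20  64 200 247 252 252 250]
 [ 17  15  15  14  14  16  14  16  18  64 204 246 251 248 246]
 [ 15  16  18  42  60  66  66  67  67  95 209 242 248 245 248]
 [ 15  19  52 138 191 207 208 207 208 214 238 246 249 247 249]
 [ 14  34 117 206 241 247 248 245 244 247 250 251 252 248 249]
 [ 16  46 145 215 238 248 247 235 228 242 250 252 252 252 250]
 [ 20  51 126 206 233 244 246 228 203 229 248 252 251 250 247]
 [ 56 141 197 218 230 238 245 241 224 226 245 252 252 249 249]
 [126 211 239 230 225 234 241 247 241 240 247 250 251 250 249]
 [175 228 238 236 230 231 238 245 246 247 246 246 246 246 244]
 [149 217 234 243 242 232 230 230 231 231 226 220 220 221 222]
 [ 74 194 231 239 244 230 214 191 170 163 161 160 160 163 169]
 [ 43 151 218 233 238 236 210 176 159 158 159 162 165 168 174]]
arm0 px [263.01 153.12] [413.31 124.35] X [ 0.5671 -0.2028  0.1345] r,h,ang 0.0759 -0.017 1.043 res [-0.1 -0.   0.   0.1]
lug1 px [264.44 148.52] [414.48 125.66] X [ 0.5606 -0.2017  0.1507] r,h,ang 0.077 0.0001 0.991 res [ 0.1  0.  -0.  -0.1]
lug2 px [262.36 141.71] [414.13 125.86] X [ 0.5581 -0.1943  0.1761] r,h,ang 0.0882 0.0235 0.928 res [ 1.9  0.2 -0.2 -1.5]
```

View pics/d.png

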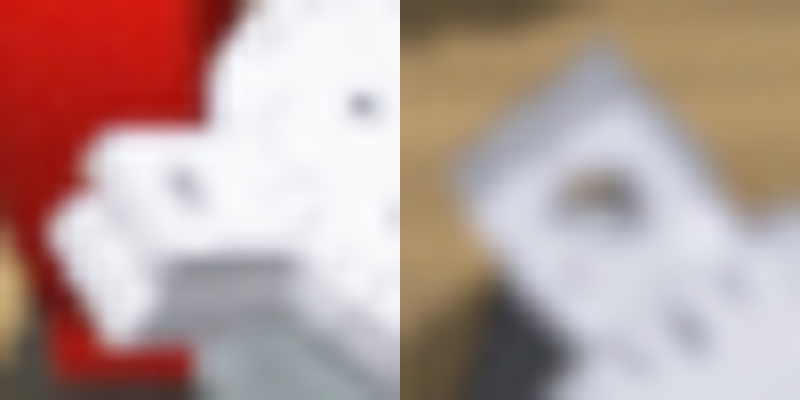

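The side view puts the lug eye at about (265.0,149.0) and the top view at (414.1,125.9). Against the expected (265.2,149.7) and (413.4,126.6), about 1.5 mm of the error remains. One more small nudge, then release and back out along the axis.

move_arm(
  steps=[0, 0, 0, 0.0015, 0.0002, 0.001, -1, 0, 0, 0, 0.0015, 0.0002, 0.001, -1, 0, 0, 0, 0.0015, 0.0002, 0.001, -1, 0, 0, 0, 0.0015, 0.0002, 0.001, 0.0, 0, 0, 0, 0.0015, 0.0002, 0.001, 0.0, 0, 0, 0, 0.0015, 0.0002, 0.001, 0.0, 0, 0, 0, -0.0065, 0.003, 0.013, 0.0, 0, 0, 0, -0.02, 0.0078, 0.0335, 0.0, 0, 0, 0, -0.0365, 0.0136, 0.0585, 0.0, 0, 0, 0, -0.053, 0.0195, 0.084, 0.0],
)

```text
clock: 7.4
position: [0.4372, -0.2729, 0.2494]
ee_rot: [0.294, 0.162, 0.941, -0.051]
contact_force: [1.3, -0.7, 0.3]
width: 0.0424
gripper_force: 0.0
```

Run:
```python
from c import *
p,R=st()
T=manip.get_image("top")["pixels"];S=manip.get_image("side")["pixels"]
cv2.imwrite("pics/T3.png",T);cv2.imwrite("pics/S3.png",S)
print("lugT",cen(T,(414,126)));print(S[146:153,261:269,0])
pin=np.array([.440,.1977,.064])
go("above pin",pin+[0,0,.16],Rd);go("grasp",pin+[0,0,.031],Rd)
```

```text
t 7.4 pos [ 0.4372 -0.2729  0.2494] F [ 1.3 -0.7  0.3] w 0.0424 g 0.0 q [-0.91 -0.06  2.06  0.51  0.68 -2.46]
lugT [413.60766384 126.4138907 ]
[[ 64 121 147 152 156 182 232 244]
 [176 223 235 235 236 242 248 250]
 [230 246 250 246 243 247 250 251]
 [234 244 249 240 224 232 248 252]
 [235 239 245 240 214 210 243 253]
 [233 234 239 244 236 229 243 252]
 [232 231 236 244 247 246 249 251]]
above pin abs [0.44   0.1977 0.224 ] turn [0.0333 0.0919 0.0002] shift [ 0.0021  0.4719 -0.0289]
grasp abs [0.44   0.1977 0.095 ] turn [0.0333 0.0919 0.0002] shift [ 0.0021  0.4719 -0.1579]
```

The lug eye is now at top (413.6,126.4) and side (265.4,149.7), within 0.2 px of the expected position. Going to the pin.

move_arm(
  steps=[0.033, 0.092, 0, 0.0, 0.1, 0.04, 0.0, 0.033, 0.092, 0, 0.0, 0.2, 0.04, 0.0, 0.033, 0.092, 0, 0.002, 0.3, 0.03, 0.0, 0.033, 0.092, 0, 0.002, 0.4, 0.0, 0.0, 0.033, 0.092, 0, 0.002, 0.472, -0.02, 0.0, 0.033, 0.092, 0, 0.002, 0.472, -0.029, 0.0, 0.033, 0.092, 0, 0.002, 0.472, -0.029, 0.0, 0.033, 0.092, 0, 0.002, 0.472, -0.029, 0.0, 0.033, 0.092, 0, 0.002, 0.472, -0.029, 0.0, 0.033, 0.092, 0, 0.002, 0.472, -0.029, 0.0],
)

```text
clock: 8.5
position: [0.4399, 0.1942, 0.2196]
ee_rot: [-0.003, 0.17, 0.986, 0.002]
contact_force: [0.9, -0.4, -1.0]
width: 0.0426
gripper_force: 0.0
```

move_arm(
  steps=[0, 0, 0, 0, 0, 0, 0.0, 0, 0, 0, 0, 0, 0, 0.0, 0, 0, 0, 0, 0, 0, 0.0, 0, 0, 0, 0, 0, 0, 0.0, 0, 0, 0, 0, 0, 0, 0.0, 0, 0, 0, 0, 0, 0, 0.0, 0, 0, 0, 0, 0, 0, 0.0, 0, 0, 0, 0, 0, 0, 0.0, 0, 0, 0, 0, 0, 0, 0.0, 0, 0, 0, 0, 0, 0, 0.0],
)

```text
clock: 9.5
position: [0.4399, 0.1916, 0.2212]
ee_rot: [-0.003, 0.17, 0.985, 0.002]
contact_force: [0.3, 0.5, 0.0]
width: 0.0424
gripper_force: 0.0
```

Run:
```python
from c import *
p,R=st()
pin=np.array([.440,.1977,.064])
go("above pin",pin+[0,0,.16],Rd);go("grasp",pin+[0,0,.031],Rd)
S=manip.get_image("side")["pixels"]
cv2.imwrite("pics/e.png",cv2.resize(S[140:300,230:390],(640,600)))
```

```text
t 9.5 pos [0.4399 0.1916 0.2212] F [0.3 0.5 0. ] w 0.0424 g 0.0 q [ 0.26  0.15  1.74  0.01  1.25 -0.97]
above pin abs [0.44   0.1977 0.224 ] turn [-0.0007 -0.0008  0.0004] shift [0.0001 0.0061 0.0028]
grasp abs [0.44   0.1977 0.095 ] turn [-0.0007 -0.0008  0.0004] shift [ 1.000e-04  6.100e-03 -1.262e-01]
```

View pics/e.png

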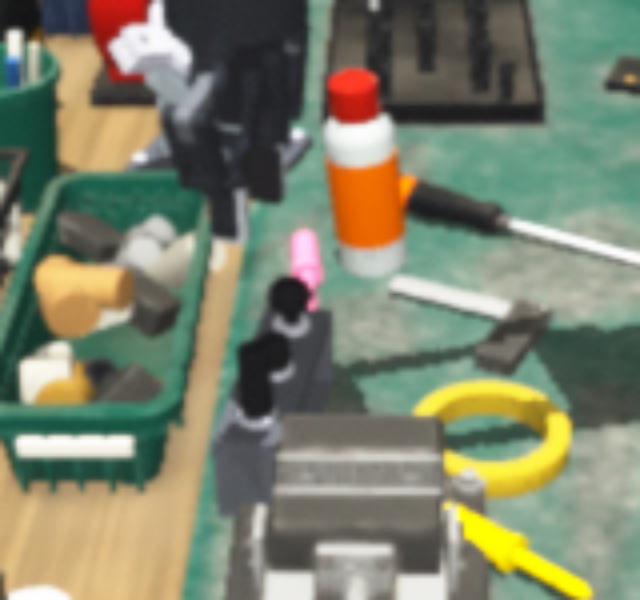

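The view shows the gripper hovering over the rack, with the tall pin at the near end, the short and ball pins behind it, and the spray can standing undisturbed. Descending and gripping.

move_arm(
  steps=[-0.0007, -0.0008, 0.0004, 0, 0.006, -0.01, -0.15, -0.0007, -0.0008, 0.0004, 0, 0.006, -0.04, -0.15, -0.0007, -0.0008, 0.0004, 0, 0.006, -0.07, -0.15, -0.0007, -0.0008, 0.0004, 0, 0.006, -0.1, -0.15, -0.0007, -0.0008, 0.0004, 0, 0.006, -0.126, -0.15, -0.0007, -0.0008, 0.0004, 0, 0.006, -0.126, -0.15, -0.0007, -0.0008, 0.0004, 0, 0.006, -0.126, -0.15, -0.0007, -0.0008, 0.0004, 0, 0.006, -0.126, -1, -0.0007, -0.0008, 0.0004, 0, 0.006, -0.126, -1, -0.0007, -0.0008, 0.0004, 0, 0.006, -0.126, -1],
  squeeze=60,
)

```text
clock: 10.55
position: [0.441, 0.1981, 0.0965]
ee_rot: [0.001, 0.169, 0.986, 0.001]
contact_force: [-0.1, 0.1, 3.5]
width: 0.0188
gripper_force: 58.8
```

Run:
```python
from c import *
st()
```

```text
t 10.55 pos [0.441  0.1981 0.0965] F [-0.1  0.1  3.5] w 0.0188 g 58.79853955178987 q [ 0.28  0.28  1.92  0.    0.93 -0.95]
```

move_arm(
  steps=[0, 0, 0, 0, 0, 0.02, -1, 0, 0, 0, 0, 0, 0.05, -1, 0, 0, 0, 0, 0, 0.09, -1, 0, 0, 0, 0, 0, 0.13, -1, 0, 0, 0, 0, 0, 0.17, -1, 0, 0, 0, 0, 0, 0.2, -1, 0, 0, 0, 0, -0.04, 0.215, -1, 0, 0, 0, 0, -0.08, 0.22, -1, 0, 0, 0, 0, -0.12, 0.22, -1, 0, 0, 0, 0, -0.16, 0.22, -1],
)

```text
clock: 11.55
position: [0.4394, 0.0363, 0.3159]
ee_rot: [0.001, 0.168, 0.986, -0.0]
contact_force: [-0.5, -0.2, -0.9]
width: 0.0191
gripper_force: 59.7
```

Run:
```python
from c import *
st()
eye=P(f,fit[4],.076,-.002);print("eye",eye)
go("pre",eye+a*(.0325+.085),Rt)
```

```text
t 11.55 pos [0.4394 0.0363 0.3159] F [-0.5 -0.2 -0.9] w 0.0191 g 59.74572974257171 q [-0.08  0.04  1.64 -0.    1.47 -1.31]
eye [ 0.55914587 -0.20000776  0.14686495]
pre abs [ 0.4956 -0.1776  0.2431] turn [-0.0322 -0.0915 -0.0001] shift [ 0.0562 -0.2139 -0.0727]
```

move_arm(
  steps=[-0.032, -0.0915, 0, 0.01, -0.04, 0, -1, -0.032, -0.0915, 0, 0.02, -0.08, 0, -1, -0.032, -0.0915, 0, 0.03, -0.12, 0, -1, -0.032, -0.0915, 0, 0.04, -0.16, 0, -1, -0.032, -0.0915, 0, 0.05, -0.2, -0.02, -1, -0.032, -0.0915, 0, 0.056, -0.212, -0.05, -1, -0.032, -0.0915, 0, 0.056, -0.212, -0.07, -1, -0.032, -0.0915, 0, 0.056, -0.212, -0.072, -1, -0.032, -0.0915, 0, 0.056, -0.212, -0.072, -1, -0.032, -0.0915, 0, 0.056, -0.212, -0.072, -1],
)

```text
clock: 12.55
position: [0.4966, -0.1744, 0.2449]
ee_rot: [0.297, 0.161, 0.94, -0.05]
contact_force: [0.2, -0.1, -1.4]
width: 0.0189
gripper_force: 59.9
```

Run:
```python
from c import *
p,R=st()
eye=P(f,fit[4],.076,-.002)
go("pre",eye+a*(.0325+.085),Rt)
z=R.as_matrix()[:,2]
T=manip.get_image("top")["pixels"];S=manip.get_image("side")["pixels"]
cv2.imwrite("pics/T4.png",T);cv2.imwrite("pics/S4.png",S)
o=[]
for n,I in(("side",S),("top",T)):
    k=10;q=proj(n,eye).round().astype(int)-[20,30];x,y=q
    c=cv2.resize(I[y:y+45,x:x+40],(400,450),interpolation=cv2.INTER_CUBIC)
    for X,col in((p+z*.0845,(0,255,0)),(p+z*.0325,(255,0,0)),(eye,(0,0,255))):
        w=((proj(n,X)-q+.5)*10).astype(int);cv2.circle(c,tuple(int(i) for i in w),3,col,-1)
    print(n,"origin",q,"tip",proj(n,p+z*.0845),"col",proj(n,p+z*.0325),"eye",proj(n,eye));o.append(c)
cv2.imwrite("pics/g.png",np.hstack(o))
```

```text
t 12.55 pos [ 0.4966 -0.1744  0.2449] F [ 0.2 -0.1 -1.4] w 0.0189 g 59.889707282418385 q [-0.55 -0.05  2.07  0.24  0.54 -1.96]
pre abs [ 0.4956 -0.1776  0.2431] turn [-0.0001  0.0001 -0.0002] shift [-0.001  -0.0032 -0.0018]
side origin [245 120] tip [269.19093649 142.54962556] col [277.0118844  130.64771484] eye [264.99976159 149.8865321 ]
top origin [393  96] tip [412.44283162 130.82687803] col [412.74494942 139.21208864] eye [413.41978446 126.49294268]
```

View pics/g.png

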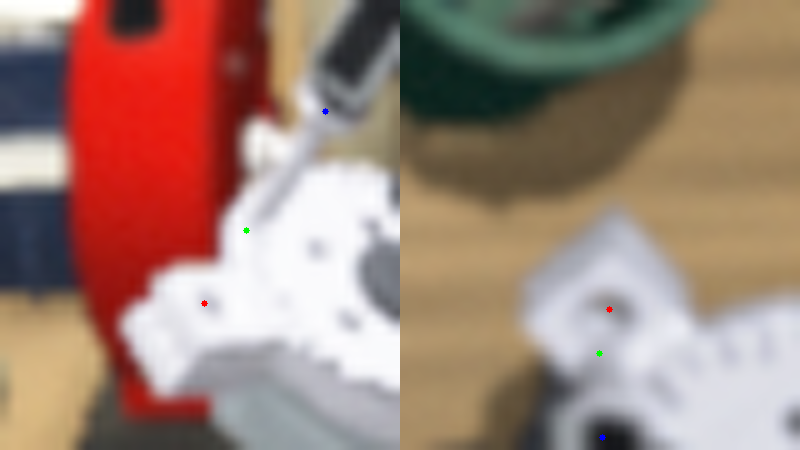

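In the side view the pin is parallel to the hole axis and heading for the eye: the visible tip is about (271,142) and the eye (265.5,150). It agrees with the projected points to about 1 px, with lug over arm. Starting the insertion gently.

move_arm(
  steps=[0, 0, 0, -0.001, -0.0032, -0.0018, -1, 0, 0, 0, -0.001, -0.0032, -0.0018, -1, 0, 0, 0, 0.0045, -0.0051, -0.0101, -1, 0, 0, 0, 0.0099, -0.007, -0.0182, -1, 0, 0, 0, 0.0142, -0.0086, -0.0248, -1, 0, 0, 0, 0.018, -0.0099, -0.0306, -1, 0, 0, 0, 0.0206, -0.0109, -0.0346, -1, 0, 0, 0, 0.0233, -0.0118, -0.0387, -1, 0, 0, 0, 0.0233, -0.0118, -0.0387, -1, 0, 0, 0, 0.0233, -0.0118, -0.0387, -1],
)

```text
clock: 13.65
position: [0.5192, -0.1862, 0.2044]
ee_rot: [0.295, 0.161, 0.94, -0.05]
contact_force: [0.7, -0.1, -1.2]
width: 0.0189
gripper_force: 59.9
```

Run:
```python
from c import *
p,R=st();eye=P(f,fit[4],.076,-.002);z=R.as_matrix()[:,2]
d=p-eye;s=manip.get_state();F=np.array(s["contact_force"])
print("s",d@a-.0325,"lateral u,v",d@u,d@v,"F u v a",F@u,F@v,F@a,"M",np.array(s["moment"])@np.c_[u,v,a])
S=manip.get_image("side")["pixels"];T=manip.get_image("top")["pixels"]
cv2.imwrite("pics/S5.png",S);cv2.imwrite("pics/T5.png",T)
print("lugT",cen(T,(413.6,126.4)))
c=lambda I,x,y:cv2.resize(I[y:y+40,x:x+40],(400,400),interpolation=cv2.INTER_CUBIC)
cv2.imwrite("pics/i.png",np.hstack([c(S,248,128),c(T,395,105)]))
```

```text
t 13.65 pos [ 0.5192 -0.1862  0.2044] F [ 0.7 -0.1 -1.2] w 0.0189 g 59.88482548214961 q [-0.55  0.04  2.1   0.29  0.42 -2.01]
s 0.038832172310636334 lateral u,v -0.001632139115353517 -0.00026451419455200014 F u v a -0.14215720649178257 0.15288078505298086 -1.4098683028458638 M [-0.01242607  0.3940176   0.01747124]
lugT [415.29896603 136.21772526]
```

There is no resistance with the tip about 13 mm past the lug's top face, so it is in the eye. Continuing into the arm's eye with a 1 mm lateral correction.

move_arm(
  steps=[0, 0, 0, 0.0009, -0.0003, 0.0007, -1, 0, 0, 0, 0.002, -0.0007, -0.0009, -1, 0, 0, 0, 0.0031, -0.0011, -0.0026, -1, 0, 0, 0, 0.0042, -0.0015, -0.0042, -1, 0, 0, 0, 0.0052, -0.0018, -0.0058, -1, 0, 0, 0, 0.0063, -0.0022, -0.0075, -1, 0, 0, 0, 0.0074, -0.0026, -0.0091, -1, 0, 0, 0, 0.009, -0.0032, -0.0116, -1, 0, 0, 0, 0.009, -0.0032, -0.0116, -1, 0, 0, 0, 0.009, -0.0032, -0.0116, -1],
)

```text
clock: 14.75
position: [0.5282, -0.1895, 0.1926]
ee_rot: [0.295, 0.161, 0.94, -0.05]
contact_force: [-0.8, 1.3, -2.4]
width: 0.0185
gripper_force: 59.9
```

```bash
cat > s.py <<'E'
from c import *
p,R=st();eye=P(f,fit[4],.076,-.002)
d=p-eye;s=manip.get_state();F=np.array(s["contact_force"])
print("s",d@a-.0325,"lateral u,v",d@u,d@v,"F u v a",F@u,F@v,F@a,"M",np.array(s["moment"])@np.c_[u,v,a])
go("full",eye+a*.0325+u*(d@u)+v*(d@v),Rt)
E
python3 s.py
```

```text
t 14.75 pos [ 0.5282 -0.1895  0.1926] F [-0.8  1.3 -2.4] w 0.0185 g 59.851307126227766 q [-0.54  0.07  2.1   0.31  0.39 -2.02]
s 0.023720748750714726 lateral u,v -0.000489265261927402 -0.0003438526221671001 F u v a -2.3464475100343907 0.9324513321410093 -1.2784488789719555 M [ 0.13248567  0.68310653 -0.05902759]
full abs [ 0.5411 -0.194   0.1732] turn [-0.0003 -0.0003 -0.0001] shift [ 0.0128 -0.0045 -0.0194]
```

move_arm(
  steps=[0, 0, 0, 0.0013, -0.0005, -0.0027, -1, 0, 0, 0, 0.003, -0.0011, -0.0051, -1, 0, 0, 0, 0.0046, -0.0017, -0.0076, -1, 0, 0, 0, 0.0062, -0.0023, -0.01, -1, 0, 0, 0, 0.0078, -0.0028, -0.0125, -1, 0, 0, 0, 0.0094, -0.0034, -0.0149, -1, 0, 0, 0, 0.0107, -0.0038, -0.0168, -1, 0, 0, 0, 0.0116, -0.0041, -0.0182, -1, 0, 0, 0, 0.0116, -0.0041, -0.0182, -1, 0, 0, 0, 0.0116, -0.0041, -0.0182, -1],
)

```text
clock: 15.75
position: [0.5399, -0.1936, 0.1747]
ee_rot: [0.296, 0.161, 0.94, -0.05]
contact_force: [-1.1, 0.4, -1.3]
width: 0.0185
gripper_force: 59.9
```

```bash
python3 s.py
```

```text
t 15.75 pos [ 0.5399 -0.1936  0.1747] F [-1.1  0.4 -1.3] w 0.0185 g 59.915381404571235 q [-0.53  0.11  2.11  0.34  0.34 -2.06]
s 0.0019247213114404957 lateral u,v -0.0006986535565293709 -0.00039525869559769295 F u v a -1.6791603644600253 0.01143532723390502 -0.40356434550711606 M [0.05266111 0.47013507 0.01687495]
full abs [ 0.5409 -0.194   0.1731] turn [-0.0003 -0.0002 -0.0001] shift [ 0.001  -0.0004 -0.0016]
```

Almost home. Pressing until the collar seats.

move_arm(
  steps=[0, 0, 0, 0.0005, -0.0002, -0.0008, -1, 0, 0, 0, 0.0011, -0.0004, -0.0016, -1, 0, 0, 0, 0.0016, -0.0006, -0.0025, -1, 0, 0, 0, 0.0022, -0.0008, -0.0033, -1, 0, 0, 0, 0.0027, -0.001, -0.0041, -1, 0, 0, 0, 0.0027, -0.001, -0.0041, -1, 0, 0, 0, 0.0027, -0.001, -0.0041, -1, 0, 0, 0, 0.0027, -0.001, -0.0041, -1, 0, 0, 0, 0.0027, -0.001, -0.0041, -1, 0, 0, 0, 0.0027, -0.001, -0.0041, -1],
)

```text
clock: 16.75
position: [0.5406, -0.1938, 0.174]
ee_rot: [0.297, 0.16, 0.94, -0.051]
contact_force: [-31.1, 7.0, 32.3]
width: 0.0187
gripper_force: 65.2
```

```bash
python3 s.py
```

```text
t 16.75 pos [ 0.5406 -0.1938  0.174 ] F [-31.1   7.   32.3] w 0.0187 g 65.20138969353866 q [-0.53  0.11  2.11  0.35  0.33 -2.06]
s 0.0009485602044606578 lateral u,v -0.0005105975006113686 -0.0002970428597951444 F u v a -7.410905376979127 -3.7853710173314954 44.60879227907681 M [-0.60641586  1.6278294  -0.02624128]
full abs [ 0.5411 -0.1939  0.1732] turn [ 0.0001  0.0002 -0.0003] shift [ 0.0005 -0.0002 -0.0008]
```

It stopped firmly at the expected depth (45 N axial), so the collar is seated. Relaxing, opening, and backing out along the axis.

move_arm(
  steps=[0, 0, 0, -0.0014, 0.0005, 0.0021, -1, 0, 0, 0, -0.0019, 0.0007, 0.0029, -1, 0, 0, 0, -0.0019, 0.0007, 0.0029, 0, 0, 0, 0, -0.0019, 0.0007, 0.0029, 0, 0, 0, 0, -0.0019, 0.0007, 0.0029, 0, 0, 0, 0, -0.0019, 0.0007, 0.0029, 0, 0, 0, 0, -0.0073, 0.0026, 0.011, 0, 0, 0, 0, -0.02, 0.007, 0.03, 0, 0, 0, 0, -0.04, 0.014, 0.06, 0, 0, 0, 0, -0.06, 0.0212, 0.0909, 0],
)

```text
clock: 17.75
position: [0.4813, -0.1729, 0.262]
ee_rot: [0.295, 0.161, 0.941, -0.05]
contact_force: [-0.1, -0.4, -0.5]
width: 0.0425
gripper_force: 0.0
```

move_arm(
  steps=[0, 0, 0, -0.02, 0.007, 0.03, 0, 0, 0, 0, -0.04, 0.014, 0.06, 0, 0, 0, 0, -0.05, 0.03, 0.08, 0, 0, 0, 0, -0.05, 0.07, 0.09, 0, 0, 0, 0, -0.05, 0.11, 0.09, 0, 0, 0, 0, -0.05, 0.15, 0.09, 0, 0, 0, 0, -0.05, 0.19, 0.09, 0, 0, 0, 0, -0.05, 0.23, 0.09, 0, 0, 0, 0, -0.05, 0.25, 0.09, 0, 0, 0, 0, -0.05, 0.25, 0.09, 0],
)

```text
clock: 18.75
position: [0.4322, 0.0796, 0.3519]
ee_rot: [0.296, 0.158, 0.941, -0.049]
contact_force: [0.7, -0.5, -0.9]
width: 0.0425
gripper_force: 0.0
```

Run:
```python
from c import *
st();eye=P(f,fit[4],.076,-.002)
S=manip.get_image("side")["pixels"];T=manip.get_image("top")["pixels"]
for h in(0,.055):print([proj(n,eye+a*h).round(1) for n in("side","top")])
c=lambda I,x,y:cv2.resize(I[y:y+60,x:x+40],(400,600),interpolation=cv2.INTER_CUBIC)
cv2.imwrite("pics/j.png",np.hstack([c(S,248,112),c(T,395,105)]))
cv2.imwrite("pics/S6.png",S);cv2.imwrite("pics/T6.png",T)
```

```text
t 18.75 pos [0.4322 0.0796 0.3519] F [ 0.7 -0.5 -0.9] w 0.0425 g 0.0 q [ 0.29 -0.22  1.92 -0.41  0.96 -0.8 ]
[array([265. , 149.9]), array([413.4, 126.5])]
[array([273. , 137.7]), array([413.8, 134.9])]
```

View pics/j.png

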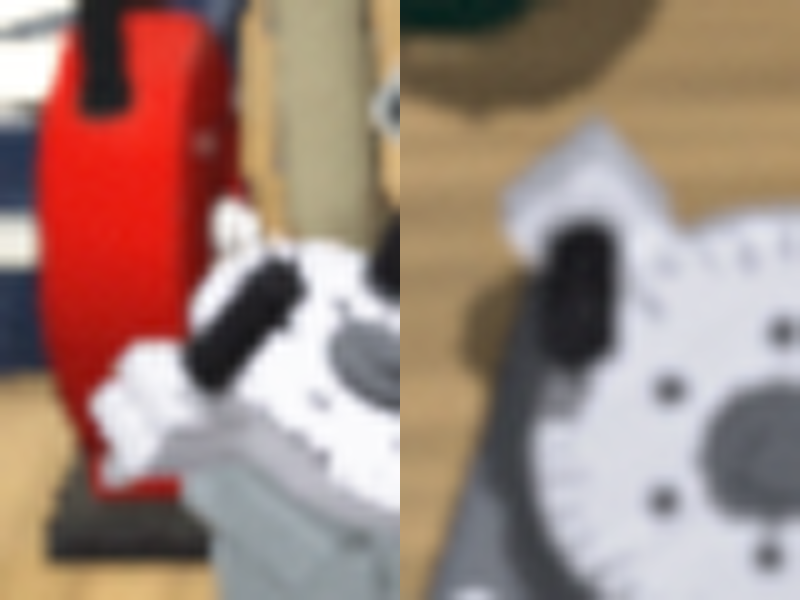

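The pin stands in the eye parallel to the axis, with its handle from about (268,149) to (276,138.5) in the side view. That is 2–3 px off the prediction, so I'll measure it properly before handing in.

Run:
```python
from c import *
eye=P(f,fit[4],.076,-.002)
def blob(img,c,bg=240):
    I=cv2.imread(img).max(2);I=cv2.resize(I,None,fx=8,fy=8,interpolation=cv2.INTER_CUBIC)
    n,L,st_,ce=cv2.connectedComponentsWithStats((I<110).astype(np.uint8))
    l=L[int(c[1]*8+4),int(c[0]*8+4)];p=np.argwhere(L==l)[:,::-1]
    r=cv2.minAreaRect(p.astype(np.float32));b=(cv2.boxPoints(r)+.5)/8-.5
    return (np.array(r[0])+.5)/8-.5,np.array(r[1])/8,np.round(b,1).tolist()
# control: plate handle before (known from fit), then pin now
f0=lambda q,r,h0,h1:P(f,q,r,(h0+h1)/2)
H0=P(f,fit[3]-2.2,.048,.029);Pn=eye+a*.030
for nm,si,ti,X in(("handle0","pics/side0.png","pics/top0.png",H0),("pin","pics/S6.png","pics/T6.png",Pn)):
    es=proj("side",X);et=proj("top",X)
    for n,i,e in(("side",si,es),("top",ti,et)):
        c,w,b=blob(i,e);print(nm,n,"expected centre",e.round(1),"got",c.round(1),"size",w.round(1),b)
        if n=="side":cs=c
        else:ct=c
    show(nm,cs,ct)
```

```text
handle0 side expected centre [275.2 140.4] got [276.  140.2] size [ 5.5 15.9] [[269.5, 145.5], [277.8999938964844, 132.0], [282.6000061035156, 134.89999389648438], [274.1000061035156, 148.39999389648438]]
handle0 top expected centre [424.9 137. ] got [428.7 143.1] size [26.4 12.9] [[416.8999938964844, 134.3000030517578], [428.3999938964844, 128.39999389648438], [440.3999938964844, 151.89999389648438], [428.8999938964844, 157.8000030517578]]
handle0 px [276.04 140.18] [428.66 143.11] X [ 0.5186 -0.2317  0.1653] r,h,ang 0.0344 0.0289 0.701 res [ 2.6  0.2 -0.2 -2. ]
pin side expected centre [269.3 143.3] got [271.8 143.9] size [ 6.3 15.4] [[264.29998779296875, 147.5], [274.6000061035156, 136.10000610351562], [279.29998779296875, 140.3000030517578], [269.0, 151.6999969482422]]
pin top expected centre [413.6 131. ] got [417.6 155.3] size [53.5 28.2] [[390.70001220703125, 141.5], [413.79998779296875, 125.30000305175781], [444.5, 169.10000610351562], [421.3999938964844, 185.3000030517578]]
pin px [271.83 143.91] [417.61 155.31] X [ 0.5046 -0.2039  0.1622] r,h,ang 0.0442 0.0393 1.432 res [10.3  0.9 -0.7 -8.1]
```

```bash
cat > b.py <<'E'
from c import *
def blob(img,c,th=70):
    I=(cv2.imread(img) if isinstance(img,str) else img).max(2);I=cv2.resize(I,None,fx=8,fy=8,interpolation=cv2.INTER_CUBIC)
    n,L,s,ce=cv2.connectedComponentsWithStats((I<th).astype(np.uint8))
    p=np.argwhere(L==L[int(c[1]*8+4),int(c[0]*8+4)])[:,::-1]
    r=cv2.minAreaRect(p.astype(np.float32));b=(cv2.boxPoints(r)+.5)/8-.5
    k=0 if np.linalg.norm(b[0]-b[1])<np.linalg.norm(b[1]-b[2]) else 1
    e=[(b[k]+b[k+1])/2,(b[(k+2)%4]+b[(k+3)%4])/2]; e.sort(key=lambda q:q[1])
    w=np.linalg.norm(b[k]-b[k+1]);m=(e[0]+e[1])/2
    return m,e,w
def axis(nm,si,ti,cs,ct):
    ms,es,ws=blob(si,cs);mt,et,wt=blob(ti,ct)
    # line in each view -> plane; intersect planes -> 3D axis direction
    ns=np.cross(ray("side",es[0])[1],ray("side",es[1])[1]);nt=np.cross(ray("top",et[0])[1],ray("top",et[1])[1])
    d=np.cross(ns,nt);d/=np.linalg.norm(d);d*=np.sign(d[2])
    X=tri(ms,mt)
    print(nm,"side",np.round(es,1).tolist(),ws.round(1),"top",np.round(et,1).tolist(),wt.round(1),"dir u,v,a",np.round([d@u,d@v,d@a],3),"mid",X.x.round(4),"res",X.fun.round(1))
    return X.x,d
E
python3 - <<'E'
from b import *
axis("handle0","pics/side0.png","pics/top0.png",(275.5,140.4),(425,137))
X,d=axis("pin","pics/S6.png","pics/T6.png",(271.8,143.9),(413,134))
eye=P(f,fit[4],.076,-.002);q=X-eye;print("mid rel eye u,v,a",q@u,q@v,q@a)
E
```

```text
handle0 side [[280.1000061035156, 134.0], [272.0, 146.5]] 4.6 top [[425.29998779296875, 131.3000030517578], [425.29998779296875, 144.39999389648438]] 6.8 dir u,v,a [0.005 0.044 0.999] mid [ 0.5258 -0.2229  0.1696] res [-0.1 -0.   0.   0.1]
pin side [[276.8999938964844, 139.0], [267.1000061035156, 149.3000030517578]] 5.0 top [[413.8999938964844, 127.4000015258789], [405.3999938964844, 153.5]] 9.5 dir u,v,a [-0.144  0.112  0.983] mid [ 0.5249 -0.1835  0.1724] res [ 2.7  0.3 -0.2 -2.1]
mid rel eye u,v,a -0.01628152745354436 0.004118728554534578 0.04262916282669007
```

Run:
```python
from b import *
for th in(40,50,60):
    for nm,i,c in(("h0 top","pics/top0.png",(425,137)),("pin top","pics/T6.png",(413,134)),("h0 side","pics/side0.png",(275.5,140.4)),("pin side","pics/S6.png",(271.8,143.9))):
        m,e,w=blob(i,c,th);print(th,nm,np.round(e,1).tolist(),w.round(1))
print(cv2.imread("pics/T6.png").max(2)[122:148,406:420])
```

```text
40 h0 top [[424.79998779296875, 132.10000610351562], [425.79998779296875, 142.89999389648438]] 5.1
40 pin top [[412.1000061035156, 128.10000610351562], [412.1000061035156, 140.1999969482422]] 5.8
40 h0 side [[279.29998779296875, 135.39999389648438], [272.5, 146.0]] 3.5
40 pin side [[275.29998779296875, 140.39999389648438], [267.5, 149.10000610351562]] 3.9
50 h0 top [[424.6000061035156, 131.89999389648438], [425.79998779296875, 143.6999969482422]] 5.7
50 pin top [[411.6000061035156, 127.80000305175781], [411.6000061035156, 140.8000030517578]] 7.1
50 h0 side [[279.79998779296875, 134.5], [272.20001220703125, 146.10000610351562]] 4.1
50 pin side [[276.5, 139.1999969482422], [267.29998779296875, 149.1999969482422]] 4.4
60 h0 top [[425.3999938964844, 131.60000610351562], [425.3999938964844, 144.10000610351562]] 6.4
60 pin top [[411.79998779296875, 127.4000015258789], [410.8999938964844, 141.10000610351562]] 8.1
60 h0 side [[280.0, 134.1999969482422], [272.0, 146.3000030517578]] 4.4
60 pin side [[276.6000061035156, 139.0], [267.20001220703125, 149.3000030517578]] 4.7
[[168 161 163 174 180 
[... 812 characters left out ...]
1  55  44  38  40  40  44  38  50 120 195 226 219]
 [ 68  63  58  45  40  40  40  39  39  52 122 199 230 227]
 [ 63  65  58  46  40  38  39  38  36  50 123 198 229 229]
 [ 61  66  60  47  42  41  38  37  38  65 133 201 229 230]
 [ 65  68  65  57  48  40  38  45  67 111 164 216 229 230]
 [ 66  71  71  70  69  59  55  78 125 172 207 226 231 229]
 [ 67  71  75  86  98  94  87 120 172 213 229 230 231 226]
 [ 70  72  79 101 121 122 116 144 192 227 230 230 228 221]
 [ 70  71  85 110 132 134 137 163 205 227 228 228 226 221]
 [ 70  73  91 118 130 136 153 189 222 227 227 226 226 223]
 [ 72  76 105 137 151 155 175 207 226 227 226 226 227 226]
 [ 69  85 130 178 196 198 205 221 226 226 227 227 227 228]]
```

Run:
```python
from b import *
eye=P(f,fit[4],.076,-.002)
for nm,s,t,X0 in(("h0",[(280,134.2),(272,146.3)],[(425.4,144.1),(425.2,131.6)],P(f,fit[3]-2.2,.048,.029)),("pin",[(276.6,139),(267.2,149.3)],[(412.7,141),(412.9,127.5)],eye+.03*a)):
    s=np.array(s);t=np.array(t)
    X=tri(s.mean(0),t.mean(0));q=X.x-X0
    d=np.cross(np.cross(ray("side",s[0])[1],ray("side",s[1])[1]),np.cross(ray("top",t[0])[1],ray("top",t[1])[1]));d/=np.linalg.norm(d)*np.sign(d[2])
    print(nm,"mid off u,v,a",np.round([q@u,q@v,q@a],4),"dir",np.round([d@u,d@v,d@a],3),"res",X.fun.round(1))
```

```text
h0 mid off u,v,a [-0.0013 -0.0016  0.0012] dir [-0.002  0.035  0.999] res [-0.1 -0.   0.   0. ]
pin mid off u,v,a [-0.0076 -0.0011  0.0029] dir [-0.122 -0.029  0.992] res [-0.1 -0.   0.   0.1]
```

Relative to the plate handle (my control measurement), the pin is through the eyes but tipped about 7° downhill in its clearance, with the collar resting on one rim. I'll re-grip it with the jaws closing along the slope so the pads straighten it, then seat it again.

```bash
cat >> p.py <<'E'
Rt2=Rt*Ro.from_euler("z",90,degrees=True)
E
python3 - <<'E'
from p import *
eye=P(f,fit[4],.076,-.002);st();go("pre2",eye+a*.1175,Rt2)
E
```

```text
t 18.85 pos [0.4321 0.0768 0.3516] F [-0.6 -0.2 -0.2] w 0.0429 g 0.0 q [ 0.28 -0.22  1.92 -0.41  0.96 -0.8 ]
pre2 abs [ 0.4956 -0.1776  0.2431] turn [ 0.135  -0.0477 -0.2052] shift [ 0.0635 -0.2544 -0.1085]
```

move_arm(
  steps=[0.135, -0.0477, -0.2052, 0.01, -0.03, 0, 0.4, 0.135, -0.0477, -0.2052, 0.015, -0.06, 0, 0.4, 0.135, -0.0477, -0.2052, 0.02, -0.09, 0, 0.4, 0.135, -0.0477, -0.2052, 0.025, -0.12, 0, 0.4, 0.135, -0.0477, -0.2052, 0.03, -0.15, 0, 0.4, 0.135, -0.0477, -0.2052, 0.03, -0.18, 0, 0.4, 0.135, -0.0477, -0.2052, 0.03, -0.21, 0, 0.4, 0.135, -0.0477, -0.2052, 0.03, -0.24, 0, 0.4, 0.135, -0.0477, -0.2052, 0.03, -0.24, -0.02, 0.4, 0.135, -0.0477, -0.2052, 0.03, -0.24, -0.03, 0.4],
)

```text
clock: 19.85
position: [0.4603, -0.1665, 0.32]
ee_rot: [0.251, 0.763, 0.573, 0.164]
contact_force: [0.3, -0.3, -0.0]
width: 0.0596
gripper_force: 0.0
```

Run:
```python
from p import *
eye=P(f,fit[4],.076,-.002);st();go("pre2",eye+a*.1175,Rt2)
```

```text
t 19.85 pos [ 0.4603 -0.1665  0.32  ] F [ 0.3 -0.3 -0. ] w 0.0596 g 0.0 q [-0.59 -0.18  1.97  0.2   0.77 -0.41]
pre2 abs [ 0.4956 -0.1776  0.2431] turn [ 0.0054 -0.0023 -0.0073] shift [ 0.0353 -0.0111 -0.0769]
```

move_arm(
  steps=[0.0054, -0.0023, -0.0073, 0.01, -0.003, -0.02, 0.4, 0.0054, -0.0023, -0.0073, 0.025, -0.008, -0.05, 0.4, 0.0054, -0.0023, -0.0073, 0.035, -0.011, -0.07, 0.4, 0.0054, -0.0023, -0.0073, 0.035, -0.011, -0.076, 0.4, 0.0054, -0.0023, -0.0073, 0.035, -0.011, -0.076, 0.4, 0.0054, -0.0023, -0.0073, 0.035, -0.011, -0.076, 0.4, 0.0054, -0.0023, -0.0073, 0.035, -0.011, -0.076, 0.4, 0.0054, -0.0023, -0.0073, 0.035, -0.011, -0.076, 0.4, 0.0054, -0.0023, -0.0073, 0.035, -0.011, -0.076, 0.4, 0.0054, -0.0023, -0.0073, 0.035, -0.011, -0.076, 0.4],
)

```text
clock: 20.85
position: [0.4975, -0.1742, 0.2459]
ee_rot: [0.247, 0.774, 0.556, 0.175]
contact_force: [-0.0, 0.4, 0.2]
width: 0.0596
gripper_force: 0.0
```

Run:
```python
from p import *
eye=P(f,fit[4],.076,-.002);st();go("pre2",eye+a*.1175-.0005*u,Rt2);go("grip",eye+a*.035-.0005*u,Rt2)
```

```text
t 20.85 pos [ 0.4975 -0.1742  0.2459] F [-0.   0.4  0.2] w 0.0596 g 0.0 q [-0.55 -0.06  2.07  0.25  0.54 -0.4 ]
pre2 abs [ 0.4952 -0.1774  0.2428] turn [ 0.0007  0.0003 -0.002 ] shift [-0.0023 -0.0032 -0.0031]
grip abs [ 0.5398 -0.1932  0.1752] turn [ 0.0007  0.0003 -0.002 ] shift [ 0.0423 -0.019  -0.0707]
```

move_arm(
  steps=[0.0007, 0.0003, -0.002, -0.0023, -0.0032, -0.0031, 0.4, 0.0007, 0.0003, -0.002, 0.0066, -0.0064, -0.0166, 0.4, 0.0007, 0.0003, -0.002, 0.0155, -0.0095, -0.0301, 0.4, 0.0007, 0.0003, -0.002, 0.0244, -0.0127, -0.0437, 0.4, 0.0007, 0.0003, -0.002, 0.0334, -0.0158, -0.0572, 0.4, 0.0007, 0.0003, -0.002, 0.0423, -0.019, -0.0707, 0.4, 0.0007, 0.0003, -0.002, 0.0423, -0.019, -0.0707, 0.4, 0.0007, 0.0003, -0.002, 0.0423, -0.019, -0.0707, -1, 0.0007, 0.0003, -0.002, 0.0423, -0.019, -0.0707, -1, 0.0007, 0.0003, -0.002, 0.0423, -0.019, -0.0707, -1],
  squeeze=40,
)

```text
clock: 21.85
position: [0.5394, -0.193, 0.1754]
ee_rot: [0.245, 0.779, 0.551, 0.174]
contact_force: [-2.2, 1.7, 2.4]
width: 0.0194
gripper_force: 38.9
```

```bash
python3 s.py
```

```text
t 21.85 pos [ 0.5394 -0.193   0.1754] F [-2.2  1.7  2.4] w 0.0194 g 38.87324055656791 q [-0.53  0.11  2.11  0.34  0.34 -0.48]
s 0.002896684944811559 lateral u,v -0.0008108538108144779 -1.4317866635218977e-05 F u v a -0.7229672535607936 0.8433004579566319 3.4798850358358373 M [-0.05525329  0.54837365 -0.01946422]
full abs [ 0.5409 -0.1936  0.173 ] turn [-0.1352  0.0477  0.2049] shift [ 0.0016 -0.0006 -0.0024]
```

move_arm(
  steps=[0, 0, 0, 0.0005, -0.0002, -0.0008, -1, 0, 0, 0, 0.0011, -0.0004, -0.0016, -1, 0, 0, 0, 0.0016, -0.0006, -0.0025, -1, 0, 0, 0, 0.0022, -0.0008, -0.0033, -1, 0, 0, 0, 0.0022, -0.0008, -0.0033, -1, 0, 0, 0, 0.0022, -0.0008, -0.0033, -1, 0, 0, 0, 0.0022, -0.0008, -0.0033, -1, 0, 0, 0, 0.0022, -0.0008, -0.0033, -1, 0, 0, 0, 0.0022, -0.0008, -0.0033, -1, 0, 0, 0, 0.0022, -0.0008, -0.0033, -1],
)

```text
clock: 22.85
position: [0.5398, -0.1931, 0.1752]
ee_rot: [0.247, 0.778, 0.551, 0.174]
contact_force: [-31.6, 7.2, 33.6]
width: 0.0191
gripper_force: 43.7
```

```bash
python3 s.py
```

```text
t 22.85 pos [ 0.5398 -0.1931  0.1752] F [-31.6   7.2  33.6] w 0.0191 g 43.730011726056546 q [-0.53  0.11  2.11  0.34  0.33 -0.49]
s 0.0024888572442320137 lateral u,v -0.0006089026228544575 5.419363703278599e-05 F u v a -7.09548629470665 -3.718153069521112 46.04618902697653 M [-0.65063273  1.60070344 -0.07490155]
full abs [ 0.5411 -0.1936  0.1731] turn [-0.1352  0.0481  0.2045] shift [ 0.0013 -0.0005 -0.002 ]
```

move_arm(
  steps=[0, 0, 0, -0.001, 0.0004, 0.0016, -1, 0, 0, 0, -0.002, 0.0007, 0.003, -1, 0, 0, 0, -0.002, 0.0007, 0.003, -0.52, 0, 0, 0, -0.002, 0.0007, 0.003, -0.48, 0, 0, 0, -0.002, 0.0007, 0.003, -0.4, 0, 0, 0, -0.002, 0.0007, 0.003, -0.2, 0, 0, 0, -0.002, 0.0007, 0.003, 0.1, 0, 0, 0, -0.002, 0.0007, 0.003, 0.3, 0, 0, 0, -0.0074, 0.0026, 0.0112, 0.3, 0, 0, 0, -0.0182, 0.0064, 0.0276, 0.3],
)

```text
clock: 23.85
position: [0.5231, -0.1874, 0.1982]
ee_rot: [0.244, 0.779, 0.551, 0.173]
contact_force: [0.1, 0.8, 0.1]
width: 0.0556
gripper_force: 0.0
```

move_arm(
  steps=[0, 0, 0, -0.0162, 0.0057, 0.0246, 0.3, 0, 0, 0, -0.0324, 0.0115, 0.049, 0.3, 0, 0, 0, -0.05, 0.018, 0.076, 0.3, 0, 0, 0, -0.07, 0.03, 0.1, 0.3, 0, 0, 0, -0.08, 0.06, 0.12, 0.3, 0, 0, 0, -0.08, 0.1, 0.14, 0.3, 0, 0, 0, -0.08, 0.14, 0.14, 0.3, 0, 0, 0, -0.08, 0.18, 0.14, 0.3, 0, 0, 0, -0.08, 0.22, 0.14, 0.3, 0, 0, 0, -0.08, 0.26, 0.14, 0.3],
)

```text
clock: 24.85
position: [0.4428, 0.0736, 0.3404]
ee_rot: [0.246, 0.779, 0.55, 0.175]
contact_force: [-0.1, -0.4, -0.1]
width: 0.0554
gripper_force: 0.0
```

Run:
```python
from b import *
st()
S=manip.get_image("side")["pixels"];T=manip.get_image("top")["pixels"]
cv2.imwrite("pics/S7.png",S);cv2.imwrite("pics/T7.png",T)
for th in(40,60):
    for n,I,c in(("side",S,(271,143.5)),("top",T,(413,133))):
        m,e,w=blob(I,c,th);print(th,n,np.round(e,1).tolist(),w.round(1))
print(T.max(2)[120:146,406:420])
```

```text
t 24.85 pos [0.4428 0.0736 0.3404] F [-0.1 -0.4 -0.1] w 0.0554 g 0.0 q [ 0.26 -0.2   1.94 -0.42  0.92  0.78]
40 side [[275.1000061035156, 140.3000030517578], [267.5, 149.10000610351562]] 3.9
40 top [[412.29998779296875, 127.9000015258789], [412.29998779296875, 139.89999389648438]] 5.8
60 side [[276.3999938964844, 138.8000030517578], [267.1000061035156, 149.3000030517578]] 4.9
60 top [[411.79998779296875, 127.4000015258789], [411.79998779296875, 140.8000030517578]] 8.0
[[176 173 166 159 157 168 180 187 194 198 192 175 170 172]
 [178 170 162 161 173 181 193 204 213 214 205 190 172 171]
 [168 162 163 175 181 190 205 219 224 223 218 200 183 168]
 [160 164 178 183 190 203 217 223 224 224 223 213 196 178]
 [164 177 189 198 203 210 218 216 217 222 224 222 209 194]
 [172 191 206 210 206 204 202 196 196 208 220 223 219 207]
 [181 206 216 209 193 178 163 147 150 170 195 212 222 221]
 [192 218 217 199 166 131 102  84  84 112 155 195 221 226]
 [198 214 205 172 127  80  49  37  39  61 112 173 215 230]
 [191 196 180 139  87  46  28  29  29  37  85 153 212 233]
 [174 173 149 107  61  32  32  33  32
[... 207 characters left out ...]
7  58  47  33  32  39  42  42  37  71 135 187 207]
 [ 79  66  62  48  36  37  45  55  50  43  76 145 194 203]
 [ 75  62  65  49  38  40  48  53  49  47  88 159 207 215]
 [ 69  66  64  50  41  40  44  44  41  44  95 166 215 226]
 [ 65  68  65  53  41  39  38  38  38  47 102 173 220 229]
 [ 62  69  67  54  42  39  39  37  39  64 124 190 225 230]
 [ 65  70  68  60  53  46  40  44  63 103 161 210 229 230]
 [ 66  70  72  74  77  72  66  82 117 157 200 226 231 229]
 [ 68  71  74  90 105 101  99 125 169 204 227 230 230 226]
 [ 69  72  79 102 123 123 125 149 193 226 230 230 228 221]
 [ 68  72  86 111 129 135 142 167 206 227 230 227 226 218]
 [ 70  73  89 116 127 130 151 189 220 227 227 226 227 224]]
```

The tilt hasn't changed. The plate may have turned slightly so that the offset eyes hold the pin skew. I'll compare the plate's dots before and after insertion.

Run:
```python
from c import *
def toplane(n,p):
    o,d=ray(n,p);X=o+d*((Cc-o)@a)/(d@a)-Cc;return np.array([X@u,X@v])
for im in("T1","T2","T3","T4","T5","T6","T7"):
    o=[]
    for c in((432.7,137.9),(421.6,143.3),(421.2,154.6),(431.5,160.2)):
        q=cen(f"pics/{im}.png",c,3);w=toplane("top",q);o.append((q.round(2).tolist(),round(float(np.hypot(*w)),4),round(float(np.arctan2(w[1],w[0])),3)))
    print(im,*o)
```

```text
T1 ([433.43, 137.94], 0.0287, 0.292) ([421.86, 143.18], 0.0294, 1.409) ([420.78, 154.3], 0.0314, 2.477) ([431.42, 162.22], 0.039, -2.759)
T2 ([433.1, 137.77], 0.0291, 0.321) ([421.65, 143.41], 0.0296, 1.436) ([420.86, 154.48], 0.0315, 2.494) ([431.19, 161.64], 0.0373, -2.775)
T3 ([432.67, 137.82], 0.0289, 0.356) ([421.49, 143.71], 0.0295, 1.466) ([421.01, 154.74], 0.0316, 2.521) ([431.64, 159.34], 0.0307, -2.75)
T4 ([432.68, 137.83], 0.0289, 0.356) ([416.36, 144.07], 0.0409, 1.624) ([419.05, 149.85], 0.0319, 2.049) ([430.37, 162.26], 0.0391, -2.826)
T5 ([432.68, 137.83], 0.0289, 0.356) ([417.29, 138.98], 0.0456, 1.317) ([426.72, 146.5], 0.0142, 1.538) ([430.97, 154.13], 0.016, -2.876)
T6 ([432.88, 137.81], 0.029, 0.339) ([421.54, 143.56], 0.0296, 1.452) ([420.94, 154.67], 0.0316, 2.513) ([431.48, 159.34], 0.0307, -2.763)
T7 ([432.89, 137.82], 0.029, 0.338) ([421.53, 143.57], 0.0296, 1.453) ([420.94, 154.69], 0.0316, 2.514) ([431.48, 159.33], 0.0307, -2.763)
```

The dots show the plate turned only 0.017 rad during insertion, to an angle within 0.01 rad of the arm's as measured. The lean is the same after straightening and re-seating, so it is the pin's natural rest within the 2.5 mm hole clearance, with the collar down on the lug. Last, I'll check that the pin is at rest and the bystanders are undisturbed.

Run:
```python
from b import *
S=manip.get_image("side")["pixels"]
print("pin side now",np.round(blob(S,(271,143.5),60)[1],1).tolist())
T0,T7,S0=[cv2.imread(f"pics/{n}.png").astype(int) for n in("top0","T7","side0")]
for n,A,B,(x,y,w,h) in(("can top",T0,T7,(355,183,22,28)),("can side",S0,S.astype(int),(312,155,20,54)),("tape top",T0,T7,(188,122,36,36)),("ball top",T0,T7,(288,174,18,18)),("short+ball side",S0,S.astype(int),(294,212,22,28)),("short top",T0,T7,(271,172,15,16))):
    d=np.abs(A-B)[y:y+h,x:x+w].max(2);print(n,"median",np.median(d),"p95",np.percentile(d,95))
```

```text
pin side now [[276.3999938964844, 138.8000030517578], [267.1000061035156, 149.3000030517578]]
can top median 11.0 p95 131.0
can side median 6.0 p95 79.0
tape top median 1.0 p95 55.25
ball top median 42.0 p95 91.0
short+ball side median 3.0 p95 67.25
short top median 79.0 p95 102.0
```

Run:
```python
from b import *
S=manip.get_image("side")["pixels"];T=manip.get_image("top")["pixels"]
def mc(I,box,fn):
    x,y,w,h=box;p=I[y:y+h,x:x+w].astype(int);m=fn(p);q=np.argwhere(m);return (q.mean(0)[::-1]+[x,y]).round(1),len(q)
org=lambda p:(p[...,2]>150)&(p[...,0]<90)&(p[...,1]<130)
wh=lambda p:p.min(2)>150
yel=lambda p:(p[...,2]>180)&(p[...,1]>130)&(p[...,0]<80)
S0=cv2.imread("pics/side0.png");T0=cv2.imread("pics/top0.png")
for n,A,B,b,fn in(("can side",S0,S,(308,150,30,65),org),("can top",T0,T,(352,178,28,35),org),("tape top",T0,T,(186,118,40,42),yel),("tape top white",T0,T,(186,118,40,42),wh)):print(n,mc(A,b,fn),mc(B,b,fn))
dk=lambda p:p.max(2)<60
print("ball side",mc(S0,(297,210,14,16),dk),mc(S,(297,210,14,16),dk)); print("short side",mc(S0,(290,226,14,14),dk),mc(S,(290,226,14,14),dk))
```

```text
can side (array([321.4, 185.3]), 518) (array([320.5, 185.7]), 528)
can top (array([367.3, 192.4]), 148) (array([367.7, 193.5]), 150)
tape top (array([205.7, 138.5]), 79) (array([205.7, 138.5]), 79)
tape top white (array([205.7, 139.6]), 512) (array([207.1, 141. ]), 574)
ball side (array([302. , 219.8]), 61) (array([301.9, 219.8]), 62)
short side (array([295.6, 234.7]), 90) (array([298.2, 233.4]), 47)
```

The bystanders are in place (any shift of the can is about 1 px or less) and the pin is steady. Handing in.

```bash
python3 -c "
from rig import manip
print(manip.sign_off())"
```

```text
the job is handed in; nothing more can be done
None
```

I turned the plate until the eyes lined up, pushed the tall pin through both eyes until it stopped hard, let go, and handed the job in at about 25 s; the pin leans about 7° in the hole clearance, so its collar looks to rest on its downhill rim rather than flat, and re-seating did not change that; the short pins and tape measure were not moved, and the can stands within about 1 px (2–3 mm) of where it was.

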